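# Stop the block heater and take the sample out

## Task

Stop the dry-block heater by pressing its red membrane key with the fingertips until it registers: the key hardly moves, so press until the force is felt, then let go, without hammering it and without pressing the green or the blue key. Then draw the blue-capped sample tube straight up out of its close-fitting well without wrenching it, and lower it cap up into the glass beaker, letting go only once its foot is down inside; leave it standing in the upright beaker and leave the thermometer in its well.

Things in the scene. Friction and masses are not known exactly. Their poses are not given: they have to be found in the camera images.
- block_heater: dry-block heater, fixed to the bench, white, 170 (x) x 206 (y) x 110 mm high. Origin: centre of its underside, on the bench; x points from the key side to the back, z up. The front 85 mm is a level key deck, top 50 mm above the origin; behind it stands the aluminium block, top at 110 mm, with two round vertical wells, 17.6 mm wide and 70 mm deep, floors at z = 40 mm, at x = 39 mm, y = -40 mm and +40 mm. One holds the sample tube, the other the thermometer (either way round).
- key_stop: the red key with a white square: a flat 34 (x) x 38 (y) x 4 mm pad on the key deck, axes as the heater. Origin: centre of its underside; its top face is 4 mm above that and 2.5 mm above the deck. It is one of three keys in a row 58 mm apart, in any order. It yields only 1.2 mm (spring, 2 N to start, 7 N at the stop), then is rigid. It registers when the fingers push it with more than 5 N for 0.15 s, and is damaged above 35 N.
- key_start: the green key with a white triangle, same size and origin as the red key; not to be pressed
- key_mode: the blue key with two white bars, same size and origin as the red key; not to be pressed
- sample_tube: clear 15 ml tube with a blue screw cap, 118 mm tall, loose, 14 g. Origin: centre of its conical foot; z along it to the cap. Body 16.2 mm in diameter, cap 21.8 mm in diameter from 105 to 118 mm above the origin. At the start it stands on the well floor, so 35 mm of body and the cap show above the block, with 0.7 mm play all round. Pulled sideways or askew in the well it binds; a push of more than 30 N between tube and heater breaks it.
- thermometer: steel block thermometer standing in the other well, 110 mm tall, so its top is 40 mm above the block; 16 mm stem, black grip 24 mm in diameter with a yellow top. Origin: centre of its foot, z up. Loose, 60 g.
- beaker: clear glass beaker, empty, loose, 120 g, standing on the bench: 50 mm outer diameter, 68 mm high, about 38 mm clear inside, floor 3 mm thick. Origin: centre of its underside, z up.
Mind the look-alikes: they are no part of the job. What is shaped like the sample_tube but orange is not meant. There is more than one size of the beaker; the one meant has the size given above.

How it is judged (in metres and radians):
On the way, in this order (a step that is already met when the one before it is completed fails the run):
1. the red key is pressed by the fingers with more than 5 N for 0.15 s (contact force between the fingers and key_stop above 5 N), for 0.15 s.
2. the red key has been let go (contact force between the fingers and key_stop below 0.2 N), for 0.1 s.
3. the tube is clear of its well, foot more than 5 mm above the block, within 0.3 rad of upright (z of sample_tube in the frame of block_heater above 0.115 m and angle between sample_tube's own z axis and vertical below 0.3 rad), for 0.1 s.
4. the tube's foot is inside the beaker, less than 35 mm above the beaker's underside, while still held by the fingers (z of sample_tube in the frame of beaker below 0.035 m and horizontal distance between sample_tube and beaker below 0.022 m and contact force between the fingers and sample_tube above 0.3 N), for 0.05 s.
At the end, for the whole second after the job is handed in: The tube stands cap up in the beaker, foot within 22 mm of the beaker's centre and less than 15 mm above its underside, leaning less than 0.6 rad; the beaker stands upright on the bench (within 0.08 rad); both are at rest and released; the thermometer is within 10 mm of where it was (horizontal distance between sample_tube and beaker below 0.022 m and z of sample_tube in the frame of beaker below 0.015 m and angle between sample_tube's own z axis and vertical below 0.6 rad and angle between beaker's own z axis and vertical below 0.08 rad and height (world z) of beaker below 0.01 m and linear speed of each of sample_tube, beaker below 0.03 m/s and distance of thermometer from where it was at the start of the episode below 0.01 m); the robot touches nothing.
It fails at once if the red key is hit or pressed with more than 35 N (contact force between anything else and key_stop above 35 N).
It fails at once if the green key is pressed (more than 2 N) (contact force between anything else and key_start above 2 N).
It fails at once if the blue key is pressed (more than 2 N) (contact force between anything else and key_mode above 2 N).
It fails at once if the tube is wrenched against the heater (more than 30 N) (contact force between sample_tube and block_heater above 30 N).
It fails at once if the thermometer is pulled out or displaced by more than 10 mm (distance of thermometer from where it was at the start of the episode above 0.01 m).
It also fails if it takes over 51 s, if anything falls off the work surface, if the arm or the gripper's body presses on something with over 40 N, if the wrist force passes 120 N, or if a joint passes its speed limit or range.

## Robot

A 7-joint arm with a two-finger parallel gripper is mounted at the origin on a cart in front of the work surface, level with it; the furniture and walls round the work are solid. World frame = base frame: x ahead of the robot, y to its left, z up, the work surface at z = 0. Lengths are in mm, angles in degrees, forces in N, time in s.
With the tool pointing down it reaches from about 425 to 1025 mm from the base axis. Payload 3.6 kg.
Tool frame: the origin (TCP) lies at the very end of the fingers, on their centre line; the grasp point (between the pads) lies 19 mm behind it; z points along the fingers, x is the direction in which the jaws open and shut, and the axes are right-handed (so a half turn about z gives the same grasp; the last joint's range is limited). The gripper opens to 85 mm and grips with 20 to 120 N. Pads are 22 mm wide; open, the fingers measure 114 mm over their backs; the gripper's body (76 mm by 85 mm) begins 54 mm behind the grasp point. The pads swing forward as they close: fully open they stand 13 mm farther back than shut.
Start: joints at [68.669, 33.873, 2.773, 92.16, -1.908, 54.013, -1.931], TCP at [199.523, -697.008, 231.302] pointing down, gripper open.
Joint ranges: [-153.93, 153.93], [-27.13, 128.08], [-72.61, 78.16], [10.71, 143.7], [-87.88, 267.88], [4.46, 118.87], [-176.78, 176.78]. Speed limits (degrees/s): [147.25, 147.25, 180, 180, 180, 180, 180].

## Interface

Orientations are given as [roll, pitch, yaw] about the fixed x, y, z axes, in that order (R = Rz(yaw) Ry(pitch) Rx(roll)).
In Python, from rig import arm, optics gives the robot as it stands.
- The arm moves only by the tool apply_moves, never from a script. Its argument "rows" is a list of rows, each an object with "dp": the shift along the world's x, y, z in units of 4 cm (1.0 is 4 cm), a list of three; "twist": the turn about the world's z in units of pi rad (1.0 is pi rad). In form: [{"dp": [tx, ty, tz], "twist": twist}, ...]. A call has 1 to 8 rows; each row shifts and turns the commanded pose from where the row before left it; what a row does not reach is not made up. A row lasts 1/10 s, in which the tool goes at most 50 mm and 8.59 degrees, less where a joint would pass 70% of its speed; a pose out of reach is approached as far as the arm can. A call with a number of a shift or a turn outside -1 to 1 is refused whole. A call with a gripper value outside its range is refused whole. "fingers" is the opening, from -1 (shut) to 1 (fully open), set as the call begins (left out, the last holds). The fingers move at their own pace and stop on an object; "grip_force" is the grip in N (left out, the last holds). Time passes only in rows, so rows that do not move let the fingers close. It gives the time, the measured TCP pose, the force and the opening at its end, in the units of the state.
- arm.read_state(): the state, without advancing time (a new reading comes with each control period).
- optics.get_image(name): name is "side" or "top" or "wrist"; returns a dict with "frame" (480x640x3 uint8, red, green, blue), "K" (3x3 intrinsics, pixels), "dist_coeffs" ([k1, k2, p1, p2, k3] as OpenCV has them; the pictures are not rectified), "extrinsics" (4x4, takes a point from camera to world coordinates); the wrist camera has in their place "tool_from_camera" (4x4, takes a point from camera to tool coordinates, whose origin is the TCP and whose axes are the tool frame's). Camera axes: x right, y up, looking along -z (the intrinsics and any distortion apply to the point x, -y, -z); pixel columns grow to the right and rows downward; lengths in mm; the calibration is good to about 2 mm. A picture is of the moment at which its call begins: read the wrist's pose just before it. There is no depth.
- arm.hand_in(): hands the job in, once; it reports no verdict.
Trained networks look in a picture, given as the dict that the camera call returned (one of the last four; its "shot" number tells which), for a name from the list of things; names that differ only in an ending like _2 or _b are one class to them, and where a whole thing is asked for, a point or a joint stands for the part that bears it (a point fixed in the world has none). Each returns a list of dicts, best first, with "conf" (0 to 1); they miss things now and then, are a little off and sometimes report something else, mostly with a low value. They report only what shows in the picture. A call takes as long as a camera call. They do not tell look-alikes from the thing itself.
- optics.search_frame(picture, thing): "at" ([x, y, z] in mm, in world coordinates, good to about 4 mm: the middle of the surface that is visible of it).
- optics.cut_out(picture, thing): "pixels" (480x640 bool, what is visible of it).
- optics.tip_of(picture, thing): "at" ([x, y, z] in mm, in world coordinates, good to about 4 mm: a listed point, or the origin of a listed thing).
The state is a dict: "clock": time; "qpos": joint angles; "qd": joint speeds; "tau": joint torques, N m; "tool_pos": TCP position; "orientation": TCP orientation; "force": force on the tool from outside, world axes, zero at the start; "ft_torque": the same for the moment, N m; "finger_gap": opening from 0.0 (shut) to 1.0 (fully open).
Only numpy, scipy, OpenCV 4.12 (cv2) and the standard library are available. Lean on these libraries where they do the work, as an engineer would, in place of code of your own. Each camera call takes 0.05 s, during which the arm holds its last target.

## Working session

There is one attempt and no reset: what is moved stays moved. The work goes in short steps, Python scripts to look and compute and a tool call to move; the robot and the scene stay as the last step left them, time stands still between calls to the robot, and variables do not carry over. Pictures are saved under pics/ and viewed, and the job is handed in when it is done.

Besides the shell and the picture viewer there is one more tool, called after "Request:" as name(argument=value, ...) on one line, values as JSON. apply_moves: Moves the arm, as the interface text tells. Its arguments: {"type":"object","properties":{"rows":{"type":"array"},"fingers":{"type":"number"},"grip_force":{"type":"number"}},"required":["rows"]}

```bash
ls; mkdir -p pics
python3 - <<'E'
from rig import arm, optics
import cv2, json, numpy as np
s=arm.read_state(); print(s)
for n in ["side","top","wrist"]:
    p=optics.get_image(n); cv2.imwrite(f"pics/{n}0.png",p["frame"][:,:,::-1])
    print(n,{k:np.round(np.array(v),3).tolist() for k,v in p.items() if k!="frame"})
    if n!="wrist":
        for t in ["block_heater","key_stop","key_start","key_mode","sample_tube","thermometer","beaker"]:
            for r in optics.tip_of(p,t)[:3]: print(t,np.round(r["at"],1),round(r["conf"],2))
print(arm.read_state()["clock"])
E
```

```text
pics
{'clock': 0.0, 'qpos': array([68.67112481, 33.92427775,  2.7677891 , 92.23660234, -1.90859423,
       54.01340752, -1.93195277]), 'qd': array([ 0.01345162,  0.00578509, -0.13706435, -0.00214528,  0.05138981,
       -0.05353855, -0.0088517 ]), 'tau': array([-1.08756001e-03, -5.48706615e+01,  1.54639799e+00, -1.98126662e+01,
        9.41473874e-03,  8.76476144e-03,  7.19660449e-06]), 'tool_pos': array([ 199.26850451, -696.21106668,  230.15811373]), 'orientation': array([ 1.79993138e+02,  1.27974918e-01, -7.40254952e+01]), 'force': array([ 0.67769079, -0.03955873, -0.41353138]), 'ft_torque': array([ 0.01247658, -0.01182735, -0.02011979]), 'finger_gap': 1.0000450591296084}
side {'K': [[563.583, 0.0, 317.912], [0.0, 563.583, 242.091], [0.0, 0.0, 1.0]], 'dist_coeffs': [-0.091, 0.0, 0.0, 0.0, 0.0], 'extrinsics': [[-0.359, 0.503, -0.786, -80.302], [-0.933, -0.214, 0.289, 586.633], [-0.023, 0.837, 0.546, 538.037], [0.0, 0.0, 0.0, 1.0]], 'shot': 1}
block_heater [557.8 191.6   0.7] 0.88
key_start [507.3 129.3  48.3] 0.54
key_mode [507.4 187.   49.1] 0.61
sample_tube [7.747e+02 3.082e+02 6.
[... 252 characters left out ...]
0, -0.004, 0.008, 309.146], [0.008, 0.062, 0.998, 925.036], [0.0, 0.0, 0.0, 1.0]], 'shot': 2}
block_heater [ 5.504e+02  1.939e+02 -4.000e-01] 0.87
key_stop [496.5 244.   47.4] 0.55
key_start [512.3 127.4  47. ] 0.75
key_mode [508.8 188.3  50. ] 0.8
sample_tube [584.9 236.8  39.7] 0.68
sample_tube [775.7 306.6  -1.3] 0.44
thermometer [599.6 160.3  42.3] 0.75
beaker [474.5 399.1   5.4] 0.96
beaker [520.3 531.6   4.4] 0.63
wrist {'K': [[358.256, 0.0, 314.816], [0.0, 358.256, 238.957], [0.0, 0.0, 1.0]], 'dist_coeffs': [-0.053, 0.0, 0.0, 0.0, 0.0], 'tool_from_camera': [[1.0, -0.0, -0.0, -0.485], [-0.0, -0.95, -0.313, -81.049], [-0.0, 0.313, -0.95, -142.829], [0.0, 0.0, 0.0, 1.0]], 'shot': 3}
0.85
```

View pics/side0.png

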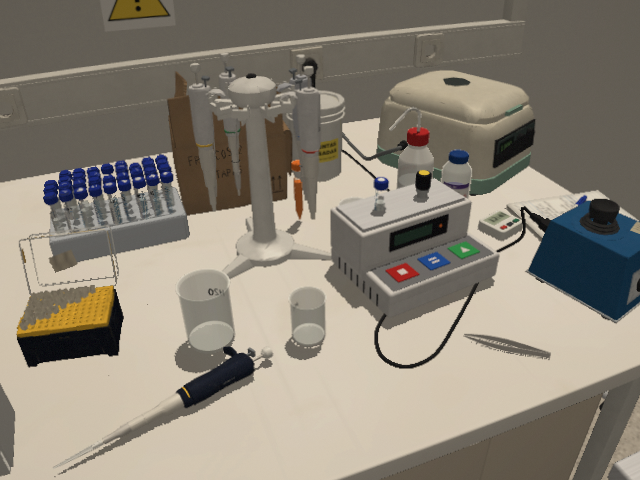

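View pics/top0.png

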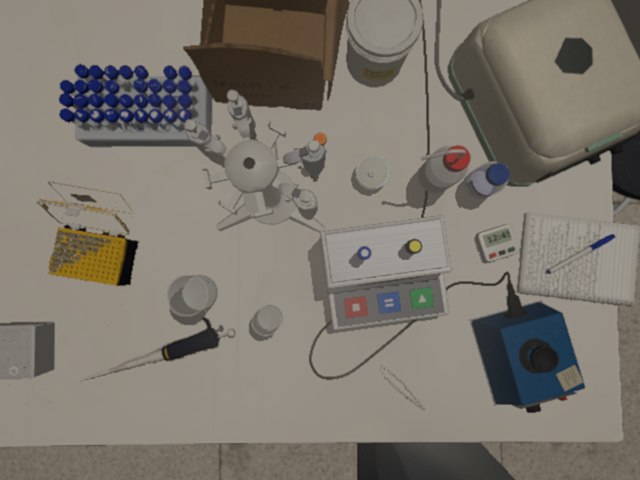

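```bash
cat > h.py <<'E'
import numpy as np, cv2
def proj(p,P):
    M=np.linalg.inv(np.array(p["extrinsics"],float)); P=np.atleast_2d(np.array(P,float))
    c=P@M[:3,:3].T+M[:3,3]; c=c*[1,-1,-1]
    return cv2.projectPoints(c.reshape(-1,1,3),np.zeros(3),np.zeros(3),np.array(p["K"]),np.array(p["dist_coeffs"]))[0].reshape(-1,2)
def back(p,uv,z):
    u=cv2.undistortPoints(np.array(uv,float).reshape(-1,1,2),np.array(p["K"]),np.array(p["dist_coeffs"])).reshape(-1,2)
    E=np.array(p["extrinsics"],float)
    d=np.c_[u[:,0],-u[:,1],-np.ones(len(u))]@E[:3,:3].T
    o=E[:3,3]; return o+d*((z-o[2])/d[:,2])[:,None]
def wristcam(p,s):
    from scipy.spatial.transform import Rotation as R
    T=np.eye(4);T[:3,:3]=R.from_euler('xyz',s["orientation"],degrees=True).as_matrix();T[:3,3]=s["tool_pos"]
    p=dict(p);p["extrinsics"]=T@np.array(p["tool_from_camera"]);return p
E
python3 - <<'E'
from rig import optics
from h import *
for n in ["top","side"]:
    p=optics.get_image(n); f=p["frame"]
    np.save(f"pics/{n}.npy",p,allow_pickle=True)
    hsv=cv2.cvtColor(f,cv2.COLOR_RGB2HSV); h,s,v=[hsv[...,i].astype(int) for i in range(3)]
    H=dict(red=(((h<8)|(h>172))&(s>120),52.5),blue=((h>100)&(h<125)&(s>110),52.5),green=((h>50)&(h<85)&(s>110),52.5),yellow=((h>18)&(h<35)&(s>110),150),)
    for k,(m,z) in H.items():
        nn,l,st,ce=cv2.connectedComponentsWithStats(m.astype(np.uint8))
        for i in range(1,nn):
            if st[i,4]>30 and 300<ce[i][0]<520 and 150<ce[i][1]<330:
                # convex hull centroid
                c=max(cv2.findContours((l==i).astype(np.uint8),0,2)[0],key=len); hm=cv2.moments(cv2.convexHull(c)); g=(hm['m10']/hm['m00'],hm['m01']/hm['m00'])
                print(n,k,st[i].tolist(),np.round(g,1),back(p,g,z).round(1).tolist(), back(p,g,158).round(1).tolist() if k=='blue' else '')
    q={"top":(300,180,480,400),"side":(160,160,520,370)}[n]
    cr=f[q[1]:q[3],q[0]:q[2]]
    k=min(800/cr.shape[1],600/cr.shape[0]); cv2.imwrite(f"pics/{n}1.png",cv2.resize(cr,None,fx=k,fy=k,interpolation=cv2.INTER_CUBIC)[:,:,::-1]); print(k)
E
```

```text
top red [446, 146, 24, 24, 318] [457.6 157.3] [[758.9, 61.7, 52.5]] 
top blue [489, 164, 20, 20, 304] [498.3 173.3] [[730.0, -9.6, 52.5]] [[709.1, 29.0, 158.0]]
top blue [385, 293, 15, 18, 119] [392.7 301. ] [[506.1, 179.9, 52.5]] [[512.3, 195.5, 158.0]]
top yellow [409, 241, 12, 11, 105] [414.7 245.9] [[597.1, 159.0, 150.0]] 
2.727272727272727
side red [386, 263, 33, 19, 317] [401.9 272.1] [[496.3, 245.9, 52.5]] 
side blue [449, 150, 20, 14, 223] [458.4 156.6] [[805.2, -50.5, 52.5]] [[612.8, 87.9, 158.0]]
side blue [375, 178, 13, 12, 117] [380.8 183.3] [[760.5, 148.9, 52.5]] [[577.8, 244.0, 158.0]]
side blue [418, 252, 32, 18, 273] [433.4 260.6] [[503.8, 188.7, 52.5]] [[376.9, 275.2, 158.0]]
side green [448, 242, 32, 17, 252] [463.3 249.7] [[511.0, 131.4, 52.5]] 
side yellow [319, 138, 19, 25, 370] [328.1 150.3] [[735.4, 263.9, 150.0]] 
side yellow [418, 170, 12, 6, 53] [423.5 172.4] [[598.5, 159.7, 150.0]] 
2.2222222222222223
```

View pics/side1.png

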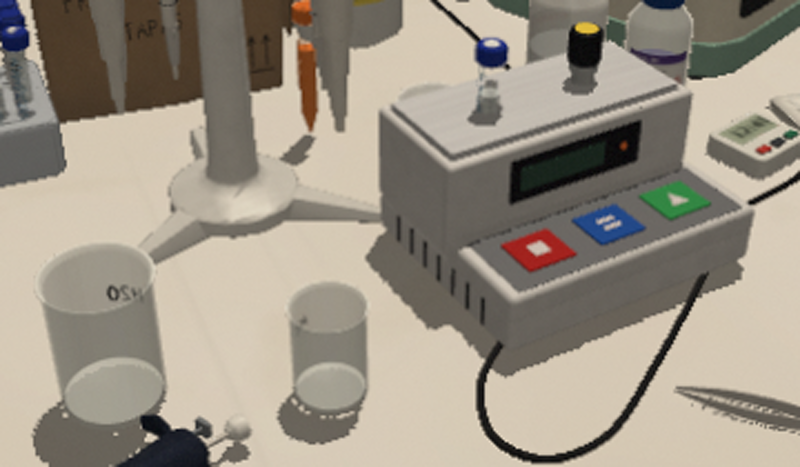

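View pics/top1.png

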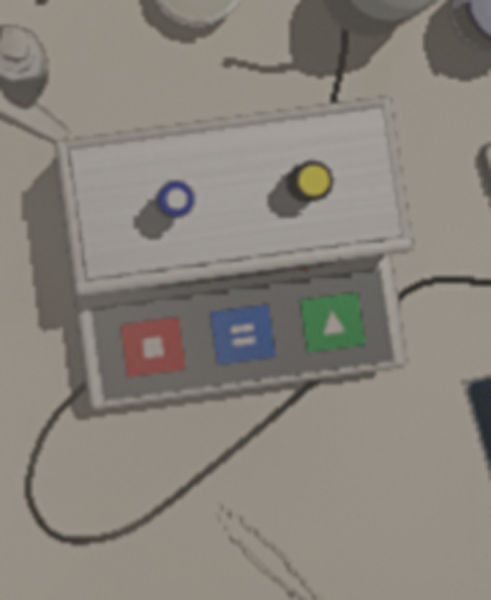

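Request:
apply_moves(rows=[{"dp":[0.8,0.6,0.15],"twist":-0.006},{"dp":[0.8,0.6,0.15],"twist":-0.006},{"dp":[0.8,0.6,0.15],"twist":-0.006},{"dp":[0.8,0.6,0.15],"twist":-0.006},{"dp":[0.8,0.6,0.15],"twist":-0.006},{"dp":[0.8,0.6,0.15],"twist":-0.006},{"dp":[0.8,0.6,0.15],"twist":-0.006},{"dp":[0.8,0.6,0.15],"twist":-0.006}], fingers=-1)

```text
clock: 1.75
tool_pos: [456.7, -503.9, 279.7]
orientation: [-180.0, -0.0, -82.7]
force: [-0.0, -0.9, -0.6]
finger_gap: -0.004
```

Request:
apply_moves(rows=[{"dp":[0.2,1.0,0]},{"dp":[0.2,1.0,0]},{"dp":[0.2,1.0,0]},{"dp":[0.2,1.0,0]},{"dp":[0.1,1.0,0]},{"dp":[0.1,1.0,0]},{"dp":[0,1.0,0]},{"dp":[0,1.0,0]}])

```text
invalid input at $.rows[0]: expected keys dp, twist
```

Request:
apply_moves(rows=[{"dp":[0.1,1.0,0],"twist":0},{"dp":[0.1,1.0,0],"twist":0},{"dp":[0.1,1.0,0],"twist":0},{"dp":[0.1,1.0,0],"twist":0},{"dp":[0.1,1.0,0],"twist":0},{"dp":[0.1,1.0,0],"twist":0},{"dp":[0.1,1.0,0],"twist":0},{"dp":[0.1,1.0,0],"twist":0}])

```text
clock: 2.55
tool_pos: [487.6, -183.5, 279.6]
orientation: [-180.0, -0.0, -82.7]
force: [1.4, 0.0, -0.3]
finger_gap: -0.001
```

Request:
apply_moves(rows=[{"dp":[0,1.0,0],"twist":0},{"dp":[0,1.0,0],"twist":0},{"dp":[0,1.0,0],"twist":0},{"dp":[0,1.0,0],"twist":0},{"dp":[0,1.0,0],"twist":0},{"dp":[0,1.0,0],"twist":0},{"dp":[0,1.0,-0.4],"twist":0},{"dp":[0,0.8,-0.5],"twist":0}])

```text
clock: 3.35
tool_pos: [488.4, 130.0, 244.2]
orientation: [-179.8, 0.1, -82.6]
force: [0.5, 0.4, 0.2]
finger_gap: 0.002
```

Request:
apply_moves(rows=[{"dp":[0.05,0.9,-0.3],"twist":0},{"dp":[0.05,0.9,-0.4],"twist":0},{"dp":[0.05,0.9,-0.4],"twist":0},{"dp":[0,0,-0.4],"twist":0},{"dp":[0,0,0],"twist":0}])

```text
clock: 3.85
tool_pos: [492.0, 235.7, 181.5]
orientation: [179.8, -0.1, -82.5]
force: [-1.0, -0.2, -0.6]
finger_gap: -0.002
```

```bash
cat > w.py <<'E'
import sys
from rig import arm,optics
from h import *
s=arm.read_state(); p=optics.get_image("wrist"); p=wristcam(p,s)
np.save("pics/w.npy",p,allow_pickle=True)
n=sys.argv[1]; cv2.imwrite(f"pics/{n}.png",p["frame"][:,:,::-1])
print(s["clock"],s["tool_pos"].round(1),s["orientation"].round(2),s["force"].round(2))
f=p["frame"]; hsv=cv2.cvtColor(f,cv2.COLOR_RGB2HSV); h,ss,v=[hsv[...,i].astype(int) for i in range(3)]
H=dict(red=(((h<8)|(h>172))&(ss>110),52.5),blue=((h>100)&(h<128)&(ss>90),52.5),green=((h>50)&(h<85)&(ss>90),52.5),yellow=((h>18)&(h<35)&(ss>110),150),)
for k,(m,z) in H.items():
    nn,l,st,ce=cv2.connectedComponentsWithStats(m.astype(np.uint8))
    for i in range(1,nn):
        if st[i,4]>150:
            c=max(cv2.findContours((l==i).astype(np.uint8),0,1)[0],key=len); hm=cv2.moments(cv2.convexHull(c)); g=(hm['m10']/hm['m00'],hm['m01']/hm['m00'])
            print(k,st[i].tolist(),np.round(g,1),back(p,g,z).round(1).tolist(), back(p,g,158).round(1).tolist() if k=='blue' else '')
E
python3 w.py w1
```

```text
3.85 [492.  235.7 181.5] [ 1.7977e+02 -7.0000e-02 -8.2510e+01] [-1.03 -0.24 -0.61]
red [280, 199, 49, 42, 1778] [304.2 219.4] [[497.8, 245.2, 52.5]] 
blue [313, 61, 49, 52, 1308] [337.1  86.4] [[597.4, 234.1, 52.5]] [[587.8, 239.1, 158.0]]
blue [4, 192, 38, 42, 322] [ 22.5 214. ] [[473.1, 472.6, 52.5]] [[511.8, 384.9, 158.0]]
blue [354, 199, 50, 41, 1733] [378.  218.9] [[505.8, 187.8, 52.5]] [[531.8, 210.8, 158.0]]
blue [513, 253, 127, 194, 19146] [580.8 347.2] [[410.0, -23.7, 52.5]] [[473.2, 81.5, 158.0]]
green [426, 199, 51, 41, 1739] [450.5 218.9] [[513.4, 130.6, 52.5]] 
yellow [492, 70, 38, 41, 1184] [510.5  89.8] [[598.6, 159.3, 150.0]]
```

View pics/w1.png

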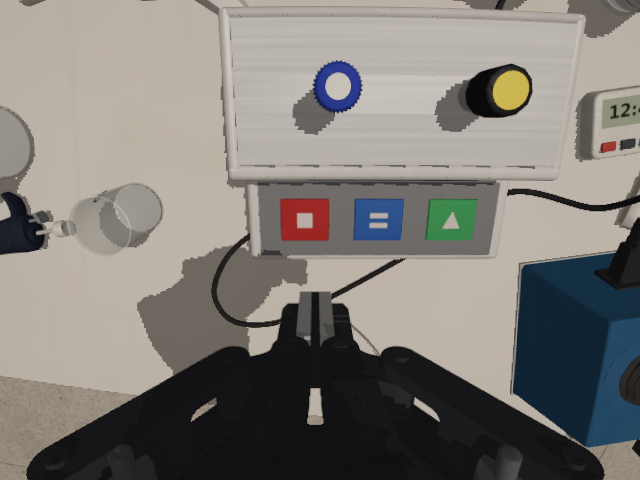

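Request:
apply_moves(rows=[{"dp":[0.12,0.24,-0.8],"twist":0},{"dp":[0,0,-0.8],"twist":0},{"dp":[0,0,-0.8],"twist":0},{"dp":[0,0,-0.4],"twist":0},{"dp":[0,0,-0.1],"twist":0},{"dp":[0,0,0],"twist":0},{"dp":[0,0,0],"twist":0}])

```text
clock: 4.6
tool_pos: [499.5, 244.5, 68.7]
orientation: [-179.9, 0.0, -82.7]
force: [0.3, 0.5, 0.2]
finger_gap: 0.002
```

```bash
python3 w.py w2
```

```text
4.6 [499.5 244.5  68.7] [-1.7986e+02  4.0000e-02 -8.2720e+01] [0.31 0.55 0.24]
red [276, 265, 78, 62, 2669] [314.3 295.1] [[498.8, 245.3, 52.5]] 
blue [353, 0, 156, 154, 13282] [431.8  75.1] [[604.5, 209.8, 52.5]] [[587.9, 239.9, 158.0]]
blue [391, 264, 81, 63, 4151] [430.2 294.8] [[506.1, 188.2, 52.5]] [[554.7, 232.6, 158.0]]
blue [597, 338, 43, 142, 4466] [622.4 417.8] [[439.1, 51.0, 52.5]] [[532.1, 186.4, 158.0]]
green [502, 264, 84, 61, 3950] [542.3 293.5] [[513.6, 131.2, 52.5]]
```

View pics/w2.png

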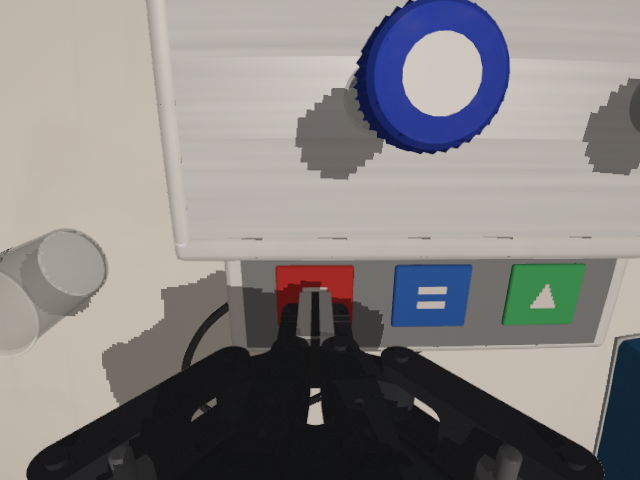

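Request:
apply_moves(rows=[{"dp":[0,0,-0.15],"twist":0},{"dp":[0,0,-0.1],"twist":0},{"dp":[0,0,-0.06],"twist":0},{"dp":[0,0,-0.02],"twist":0},{"dp":[0,0,-0.02],"twist":0},{"dp":[0,0,0],"twist":0}])

```text
clock: 5.25
tool_pos: [498.3, 244.6, 53.2]
orientation: [180.0, -0.0, -82.7]
force: [-0.6, -0.5, 0.8]
finger_gap: 0.003
```

Request:
apply_moves(rows=[{"dp":[0,0,-0.02],"twist":0},{"dp":[0,0,-0.02],"twist":0},{"dp":[0,0,0],"twist":0}])

```text
clock: 5.55
tool_pos: [498.4, 244.7, 52.0]
orientation: [-180.0, 0.0, -82.7]
force: [-0.1, -0.1, 5.0]
finger_gap: -0.003
```

Request:
apply_moves(rows=[{"dp":[0,0,-0.015],"twist":0},{"dp":[0,0,-0.015],"twist":0},{"dp":[0,0,0],"twist":0}])

```text
clock: 5.85
tool_pos: [498.4, 244.7, 51.4]
orientation: [-180.0, -0.0, -82.7]
force: [-0.8, -0.5, 9.2]
finger_gap: 0.0
```

Request:
apply_moves(rows=[{"dp":[0,0,-0.012],"twist":0},{"dp":[0,0,0],"twist":0},{"dp":[0,0,0],"twist":0},{"dp":[0,0,0],"twist":0}])

```text
clock: 6.25
tool_pos: [498.4, 244.7, 51.3]
orientation: [-180.0, -0.0, -82.7]
force: [-2.5, -0.8, 14.1]
finger_gap: -0.001
```

Request:
apply_moves(rows=[{"dp":[0,0,0.05],"twist":0},{"dp":[0,0,0.2],"twist":0},{"dp":[0,0,0.8],"twist":0},{"dp":[0,0,1.0],"twist":0},{"dp":[0,0,1.0],"twist":0},{"dp":[0,0,0.6],"twist":0},{"dp":[0,0,0],"twist":0}])

```text
clock: 6.95
tool_pos: [500.7, 245.9, 200.0]
orientation: [-179.6, 0.2, -82.7]
force: [0.5, 0.2, -0.2]
finger_gap: -0.002
```

Request:
apply_moves(rows=[{"dp":[0.7,-0.05,0],"twist":0},{"dp":[0.7,-0.05,0],"twist":0},{"dp":[0.5,-0.03,0],"twist":0},{"dp":[0,0,0],"twist":0},{"dp":[0,0,0],"twist":0}], fingers=0.2, grip_force=20)

```text
clock: 7.45
tool_pos: [573.2, 238.9, 194.7]
orientation: [179.8, -0.0, -82.7]
force: [0.1, 1.0, -0.2]
finger_gap: 0.603
```

```bash
python3 w.py w3
```

```text
7.45 [573.2 238.9 194.7] [ 1.7983e+02 -4.0000e-02 -8.2690e+01] [ 0.12  0.97 -0.18]
red [605, 0, 35, 44, 1312] [623.6  19.2] [[758.3, 33.4, 52.5]] 
red [119, 68, 30, 48, 215] [135.6  89.5] [[659.9, 386.2, 52.5]] 
red [276, 290, 44, 30, 1083] [297.8 304.3] [[496.7, 244.9, 52.5]] 
blue [300, 228, 39, 41, 935] [319.1 248.1] [[552.2, 233.0, 52.5]] [[589.8, 239.3, 158.0]]
blue [30, 270, 35, 49, 312] [ 48.1 294.4] [[475.7, 472.8, 52.5]] [[541.7, 390.2, 158.0]]
blue [342, 289, 43, 31, 914] [360.8 303.2] [[504.9, 189.2, 52.5]] [[560.1, 211.7, 158.0]]
blue [494, 315, 146, 131, 10181] [580.7 371.2] [[455.2, -44.2, 52.5]] [[528.8, 64.8, 158.0]]
green [406, 289, 44, 31, 1074] [427.3 303.2] [[512.3, 129.7, 52.5]] 
yellow [447, 231, 32, 31, 754] [462.6 246.1] [[598.3, 159.3, 150.0]]
```

View pics/w3.png

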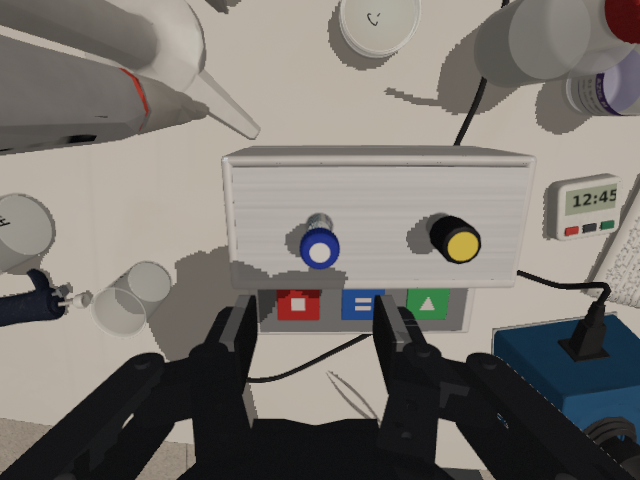

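Run:
```python
from h import *
t=np.load("pics/top.npy",allow_pickle=True).item(); s=np.load("pics/side.npy",allow_pickle=True).item()
def tri(a,b):
    A0,A1=back(s,a,0)[0],back(s,a,300)[0];B0,B1=back(t,b,0)[0],back(t,b,300)[0]
    z=np.linspace(0,500,501)[:,None]/300
    d=np.linalg.norm((A0+(A1-A0)*z)-(B0+(B1-B0)*z),axis=1);i=d.argmin();print((A0+(A1-A0)*z[i]).round(),d[i].round(1))
for a in [(308,70),(296,60),(200,80),(228,75)]:
    for b in [(313,148),(302,200),(238,98),(195,130)]: print(a,b,end=' ');tri(a,b)
tri((255,80),(252,163))
# beaker rim/base
for px in [(327,300)]: pass
```

```text
(308, 70) (313, 148) [710. 305. 298.] 12.1
(308, 70) (302, 200) [644. 328. 318.] 1.7
(308, 70) (238, 98) [729. 297. 292.] 126.0
(308, 70) (195, 130) [667. 320. 311.] 157.6
(296, 60) (313, 148) [714. 321. 314.] 6.8
(296, 60) (302, 200) [650. 343. 332.] 15.7
(296, 60) (238, 98) [735. 314. 308.] 103.7
(296, 60) (195, 130) [675. 334. 325.] 136.2
(200, 80) (313, 148) [740. 462. 296.] 148.2
(200, 80) (302, 200) [668. 472. 317.] 145.4
(200, 80) (238, 98) [794. 453. 280.] 40.2
(200, 80) (195, 130) [736. 462. 297.] 4.2
(228, 75) (313, 148) [738. 420. 298.] 107.0
(228, 75) (302, 200) [670. 434. 318.] 107.7
(228, 75) (238, 98) [783. 411. 285.] 2.8
(228, 75) (195, 130) [725. 423. 302.] 43.6
[696. 390. 298.] 2.7
```

Request:
apply_moves(rows=[{"dp":[0.25,0.0,-0.2],"twist":0},{"dp":[0.12,0,-0.2],"twist":0},{"dp":[0,0,0],"twist":0},{"dp":[0,0,0],"twist":0}])

```text
clock: 7.9
tool_pos: [588.7, 239.3, 179.3]
orientation: [179.9, -0.0, -82.7]
force: [-0.0, 0.7, 1.1]
finger_gap: 0.602
```

```bash
python3 w.py w4
```

```text
7.9 [588.7 239.3 179.3] [ 1.7992e+02 -2.0000e-02 -8.2660e+01] [-0.03  0.7   1.14]
red [619, 0, 21, 70, 1126] [630.5  33.4] [[760.7, 37.2, 52.5]] 
red [80, 108, 51, 54, 345] [108.9 129.9] [[644.9, 399.8, 52.5]] 
red [274, 319, 44, 26, 949] [295.5 331.5] [[494.2, 244.6, 52.5]] 
blue [296, 264, 42, 44, 1109] [316.4 285.7] [[540.2, 232.2, 52.5]] [[590.6, 239.3, 158.0]]
blue [20, 290, 37, 48, 339] [ 39.3 314. ] [[479.8, 471.9, 52.5]] [[553.9, 385.2, 158.0]]
blue [340, 319, 35, 26, 690] [357.  331.6] [[500.8, 191.4, 52.5]] [[566.7, 214.4, 158.0]]
blue [498, 335, 142, 117, 8235] [587.7 386. ] [[465.8, -42.0, 52.5]] [[545.3, 72.4, 158.0]]
green [415, 319, 36, 26, 586] [434.4 330.1] [[510.6, 124.2, 52.5]] 
yellow [451, 269, 33, 30, 779] [467.  283.2] [[598.2, 159.2, 150.0]]
```

View pics/w4.png

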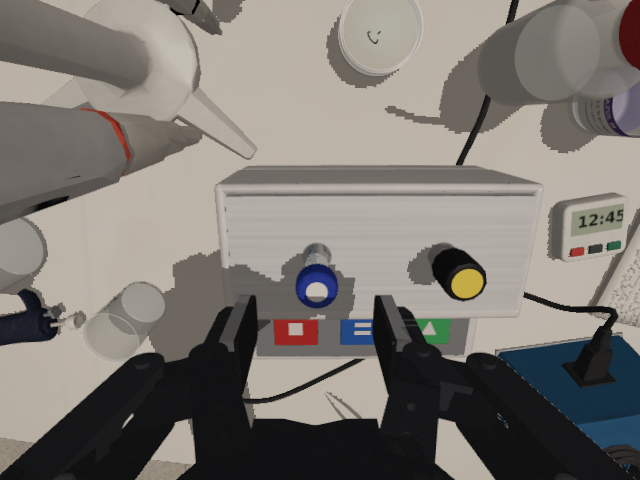

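Request:
apply_moves(rows=[{"dp":[0,0,-0.5],"twist":0},{"dp":[0,0,-0.5],"twist":0},{"dp":[0,0,-0.4],"twist":0},{"dp":[0,0,-0.15],"twist":0},{"dp":[0,0,0],"twist":0},{"dp":[0,0,0],"twist":0}])

```text
clock: 8.55
tool_pos: [589.6, 239.7, 118.6]
orientation: [-179.9, 0.0, -82.7]
force: [0.7, -0.1, 0.5]
finger_gap: 0.6
```

```bash
python3 w.py w5
```

```text
8.55 [589.6 239.7 118.6] [-1.7995e+02  2.0000e-02 -8.2660e+01] [ 0.66 -0.12  0.51]
red [266, 381, 52, 15, 489] [285.5 389.2] [[485.8, 248.2, 52.5]] 
blue [288, 329, 61, 65, 2523] [318.  360.9] [[513.1, 228.2, 52.5]] [[592.2, 239.5, 158.0]]
blue [542, 379, 98, 101, 4290] [606.  418.2] [[483.7, -4.1, 52.5]] [[577.6, 124.5, 158.0]]
blue [346, 381, 43, 15, 509] [366.1 388. ] [[494.2, 190.7, 52.5]] [[582.8, 220.9, 158.0]]
yellow [508, 335, 46, 40, 1415] [530.9 354.4] [[598.2, 159.1, 150.0]]
```

View pics/w5.png

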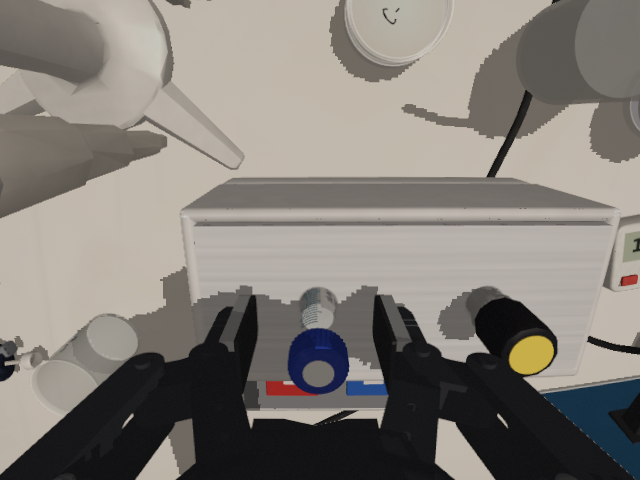

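```bash
python3 - <<'E'
from h import *
p=np.load("pics/w.npy",allow_pickle=True).item()
f=p["frame"][320:400,280:360]
cv2.imwrite("pics/c5.png",cv2.resize(f,None,fx=7,fy=7,interpolation=cv2.INTER_NEAREST)[:,:,::-1])
hsv=cv2.cvtColor(f,cv2.COLOR_RGB2HSV)
m=(hsv[...,1]<60)&(hsv[...,2]>60)
nn,l,st,ce=cv2.connectedComponentsWithStats(m.astype(np.uint8),connectivity=4)
for i in range(1,nn):
    if st[i,4]>40:
        g=ce[i]+[280,320]; print(st[i],g,back(p,g,158).round(2))
# tube body near pads: project expected axis
T=np.linalg.inv(p["extrinsics"])
E
python3 - <<'E'
E
```

```text
[   0    0   80   80 2630] [321.98593156 351.94676806] [[595.98 238.57 158.  ]]
[ 22  40  32  27 674] [317.91839763 373.27893175] [[587.   238.79 158.  ]]
```

View pics/c5.png

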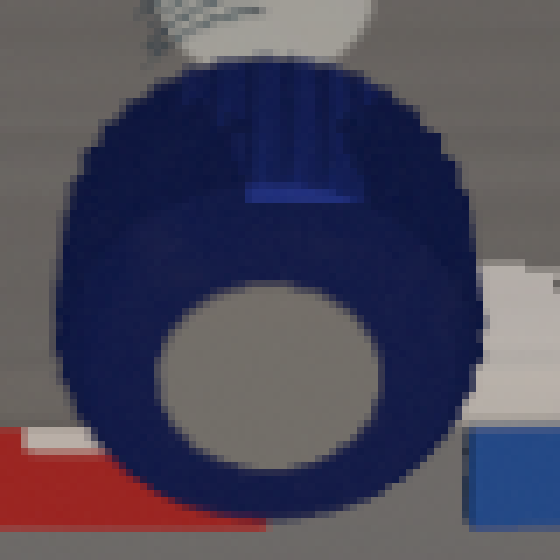

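Request:
apply_moves(rows=[{"dp":[-0.05,-0.018,-0.05],"twist":0},{"dp":[0,0,-0.04],"twist":0},{"dp":[0,0,0],"twist":0},{"dp":[0,0,0],"twist":0},{"dp":[0,0,0],"twist":0}], fingers=-0.4)

```text
clock: 9.1
tool_pos: [587.2, 238.7, 114.5]
orientation: [-180.0, 0.0, -82.7]
force: [-0.3, -0.6, 0.3]
finger_gap: 0.301
```

```bash
python3 w.py w6
```

```text
9.1 [587.2 238.7 114.5] [-179.99    0.    -82.67] [-0.33 -0.61  0.3 ]
red [271, 382, 39, 15, 289] [286.1 390.9] [[485.5, 246.6, 52.5]] 
blue [285, 329, 64, 68, 2746] [316.4 362.3] [[512.5, 228.5, 52.5]] [[592.3, 239.4, 158.0]]
blue [531, 380, 109, 100, 5484] [599.9 421. ] [[481.8, 3.6, 52.5]] [[577.4, 130.3, 158.0]]
yellow [513, 335, 48, 42, 1519] [536.5 355.5] [[598.3, 159.2, 150.0]]
```

View pics/w6.png

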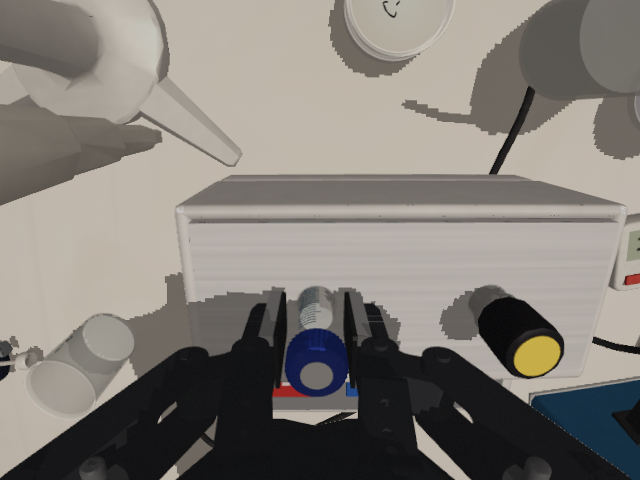

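Request:
apply_moves(rows=[{"dp":[0,0,0],"twist":0},{"dp":[0,0,0],"twist":0},{"dp":[0,0,0],"twist":0}], fingers=-0.55)

```text
clock: 9.45
tool_pos: [587.3, 238.7, 114.5]
orientation: [-180.0, 0.0, -82.7]
force: [0.2, 0.1, 1.3]
finger_gap: 0.246
```

```bash
python3 w.py w7; python3 -c "
import cv2;a=cv2.imread('pics/w7.png')[270:420,220:420];cv2.imwrite('pics/w7c.png',cv2.resize(a,None,fx=4,fy=4,interpolation=2))"
```

```text
9.45 [587.3 238.7 114.5] [-179.99    0.    -82.67] [0.19 0.11 1.34]
red [279, 386, 30, 11, 188] [290.1 392. ] [[484.9, 243.7, 52.5]] 
blue [283, 329, 65, 68, 2785] [314.9 362.2] [[512.4, 229.6, 52.5]] [[592.3, 239.9, 158.0]]
blue [531, 380, 109, 100, 5623] [599.2 421.8] [[481.0, 4.0, 52.5]] [[577.0, 130.5, 158.0]]
yellow [513, 335, 48, 42, 1521] [536.6 355.6] [[598.2, 159.1, 150.0]]
```

View pics/w7c.png

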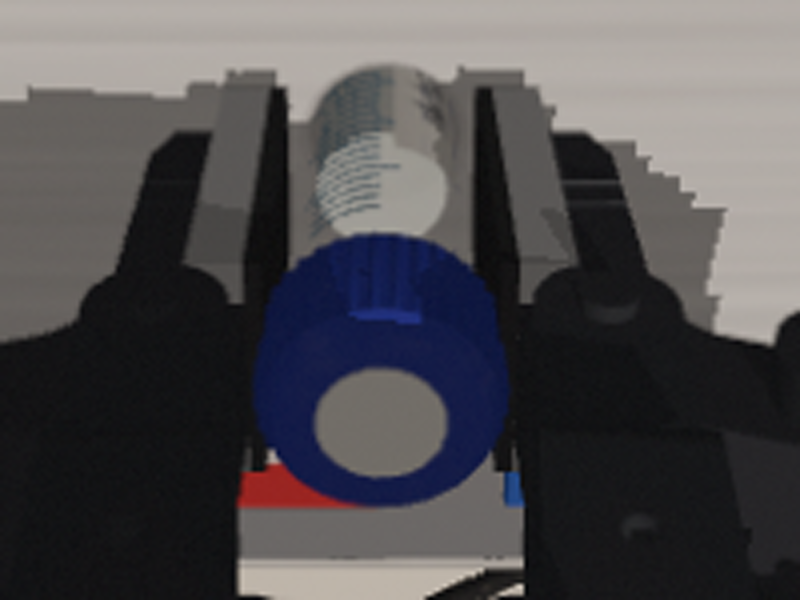

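Request:
apply_moves(rows=[{"dp":[0,0,0],"twist":0},{"dp":[0,0,0],"twist":0},{"dp":[0,0,0.1],"twist":0},{"dp":[0,0,0.2],"twist":0},{"dp":[0,0,0.1],"twist":0},{"dp":[0,0,0],"twist":0},{"dp":[0,0,0],"twist":0}], fingers=-0.3)

```text
clock: 10.2
tool_pos: [587.3, 238.7, 130.8]
orientation: [-180.0, 0.0, -82.7]
force: [1.1, 0.4, -0.6]
finger_gap: 0.347
```

```bash
python3 w.py w8; python3 -c "
import cv2;a=cv2.imread('pics/w8.png')[250:400,220:420];cv2.imwrite('pics/w8c.png',cv2.resize(a,None,fx=4,fy=4,interpolation=2))"
```

```text
10.2 [587.3 238.7 130.8] [-1.7996e+02  1.0000e-02 -8.2670e+01] [ 1.08  0.42 -0.63]
red [0, 117, 24, 65, 539] [ 10.4 150.1] [[629.0, 437.3, 52.5]] 
red [274, 363, 44, 19, 607] [295.1 372.6] [[489.0, 241.5, 52.5]] 
blue [287, 307, 56, 60, 2079] [314.7 336.3] [[522.3, 231.0, 52.5]] [[591.5, 239.9, 158.0]]
blue [0, 326, 22, 30, 168] [  7.6 343.6] [[482.4, 461.1, 52.5]] [[570.6, 360.2, 158.0]]
blue [344, 363, 12, 18, 184] [349.2 371.9] [[494.8, 201.5, 52.5]] [[577.1, 224.4, 158.0]]
blue [521, 366, 119, 114, 6278] [596.  412.3] [[476.0, -8.0, 52.5]] [[567.3, 114.9, 158.0]]
yellow [493, 313, 43, 37, 1244] [513.8 331.1] [[598.3, 159.2, 150.0]]
```

View pics/w8c.png

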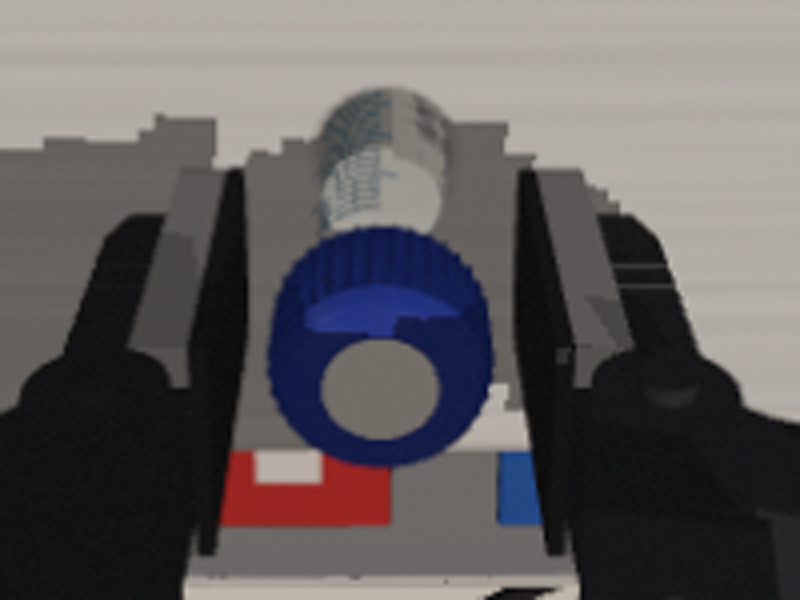

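Request:
apply_moves(rows=[{"dp":[0,0,0],"twist":0},{"dp":[0,0,0],"twist":0},{"dp":[0,0,0],"twist":0}], fingers=-0.5)

```text
clock: 10.55
tool_pos: [587.1, 238.6, 130.3]
orientation: [180.0, -0.0, -82.7]
force: [-0.5, -0.1, 0.4]
finger_gap: 0.25
```

Request:
apply_moves(rows=[{"dp":[0,0,0],"twist":0},{"dp":[0,0,0],"twist":0},{"dp":[0,0,0],"twist":0},{"dp":[0,0,0],"twist":0}], fingers=-0.7)

```text
clock: 10.95
tool_pos: [587.1, 238.7, 130.4]
orientation: [180.0, -0.0, -82.7]
force: [-0.4, -0.2, -0.5]
finger_gap: 0.246
```

Request:
apply_moves(rows=[{"dp":[0,0,0.03],"twist":0},{"dp":[0,0,0.05],"twist":0},{"dp":[0,0,0.1],"twist":0},{"dp":[0,0,0.1],"twist":0},{"dp":[0,0,0],"twist":0}])

```text
clock: 11.45
tool_pos: [587.6, 238.9, 142.5]
orientation: [-179.9, 0.0, -82.7]
force: [0.9, -0.7, -1.0]
finger_gap: 0.24
```

Request:
apply_moves(rows=[{"dp":[0,0,0.15],"twist":0},{"dp":[0,0,0.2],"twist":0},{"dp":[0,0,0.2],"twist":0},{"dp":[0,0,0],"twist":0}])

```text
clock: 11.85
tool_pos: [588.1, 239.0, 165.3]
orientation: [-179.8, 0.0, -82.7]
force: [-0.1, -0.0, -0.3]
finger_gap: 0.248
```

```bash
python3 w.py w9; python3 -c "
import cv2;a=cv2.imread('pics/w9.png')[250:400,220:420];cv2.imwrite('pics/w9c.png',cv2.resize(a,None,fx=4,fy=4,interpolation=2))"
```

```text
11.85 [588.1 239.  165.3] [-1.7985e+02  4.0000e-02 -8.2670e+01] [-0.11 -0.   -0.33]
red [52, 104, 57, 62, 455] [ 84.4 129.2] [[644.6, 409.9, 52.5]] 
blue [11, 296, 33, 40, 306] [ 26.9 316.2] [[485.7, 471.8, 52.5]] [[560.8, 380.2, 158.0]]
blue [287, 307, 57, 59, 2139] [314.9 336.2] [[500.9, 228.4, 52.5]] [[569.8, 237.2, 158.0]]
blue [503, 343, 137, 122, 9274] [584.7 396.3] [[465.0, -27.8, 52.5]] [[548.7, 86.7, 158.0]]
green [410, 330, 47, 24, 722] [432.6 341.4] [[508.0, 129.8, 52.5]] 
yellow [461, 279, 35, 32, 900] [478.  294.4] [[598.2, 159.2, 150.0]]
```

View pics/w9c.png

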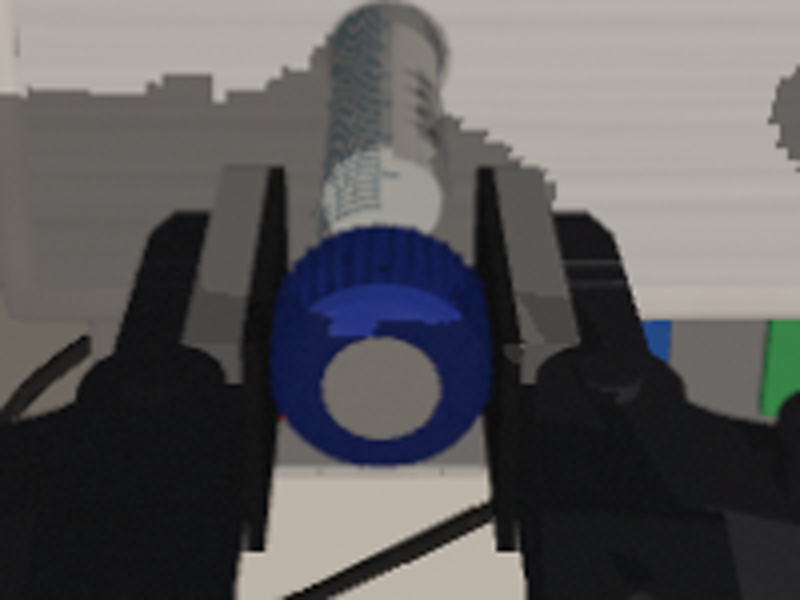

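Request:
apply_moves(rows=[{"dp":[-0.02,0,0.2],"twist":0},{"dp":[0,0,0.25],"twist":0},{"dp":[0,0,0.3],"twist":0},{"dp":[0,0,0.4],"twist":0},{"dp":[0,0,0.5],"twist":0},{"dp":[0,0,0],"twist":0},{"dp":[0,0,0],"twist":0}])

```text
clock: 12.6
tool_pos: [586.6, 238.8, 230.4]
orientation: [-179.9, 0.0, -82.7]
force: [-0.3, 0.3, -0.6]
finger_gap: 0.249
```

```bash
python3 w.py w10
python3 - <<'E'
from rig import optics
import cv2
from h import *
for n in ["side","top"]:
    p=optics.get_image(n); np.save(f"pics/{n}b.npy",p,allow_pickle=True)
    cv2.imwrite(f"pics/{n}2.png",p["frame"][:,:,::-1])
    for r in optics.tip_of(p,"beaker")[:3]: print(np.round(r["at"],1),r["conf"])
    if n=="side": a=p["frame"][240:390,160:460]
    else: a=p["frame"][250:370,150:390]
    cv2.imwrite(f"pics/{n}2c.png",cv2.resize(a,None,fx=2.6,fy=2.6,interpolation=2)[:,:,::-1])
E
```

```text
12.6 [586.6 238.8 230.4] [-1.7992e+02  2.0000e-02 -8.2670e+01] [-0.27  0.26 -0.59]
red [555, 19, 84, 59, 3673] [595.6  45.9] [[761.3, 24.5, 52.5]] 
red [279, 285, 25, 29, 264] [292.4 297.1] [[498.7, 250.6, 52.5]] 
blue [175, 4, 32, 20, 155] [192.3  15.5] [[736.5, 357.7, 52.5]] [[713.5, 322.2, 158.0]]
blue [612, 71, 28, 51, 1109] [627.5  97.7] [[726.4, -18.9, 52.5]] [[706.8, 69.4, 158.0]]
blue [56, 269, 28, 37, 169] [ 69.6 287.1] [[479.2, 476.6, 52.5]] [[540.8, 402.0, 158.0]]
blue [337, 285, 39, 29, 514] [355.6 298.3] [[505.4, 187.9, 52.5]] [[558.4, 208.2, 158.0]]
blue [287, 307, 57, 59, 2121] [314.8 336.2] [[456.6, 222.6, 52.5]] [[525.7, 231.5, 158.0]]
blue [476, 310, 164, 137, 12088] [562.6 371. ] [[443.6, -57.9, 52.5]] [[517.0, 43.2, 158.0]]
green [394, 285, 40, 28, 940] [413.2 298.4] [[512.5, 130.4, 52.5]] 
yellow [423, 235, 27, 26, 556] [436.3 247.7] [[598.1, 159.3, 150.0]] 
[473.9 399.1  -1.9] 0.85
[518.  529.4   4.4] 0.63
[522.  532.2   0. ] 0.71
[552.2 197.5  -2.4] 0.7
[474.2 399.3   3.8] 0.64
```

View pics/w10.png

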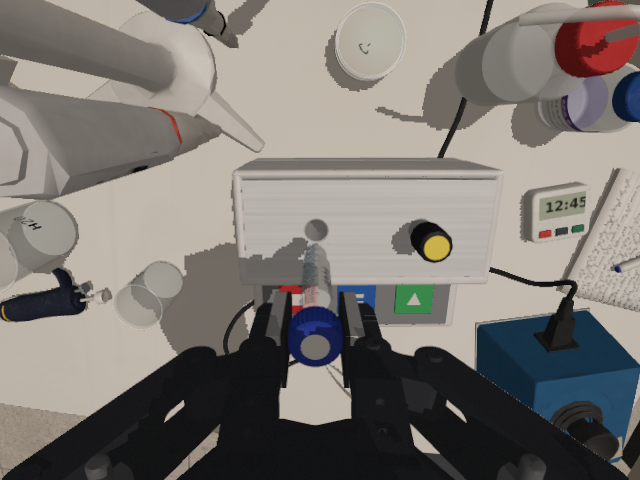

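View pics/side2.png

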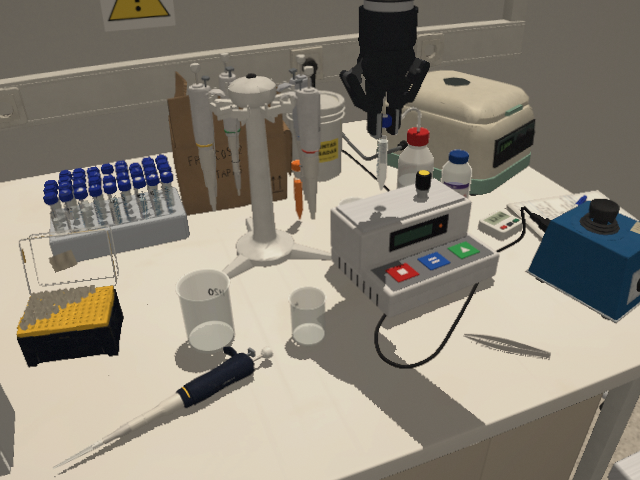

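View pics/top2c.png

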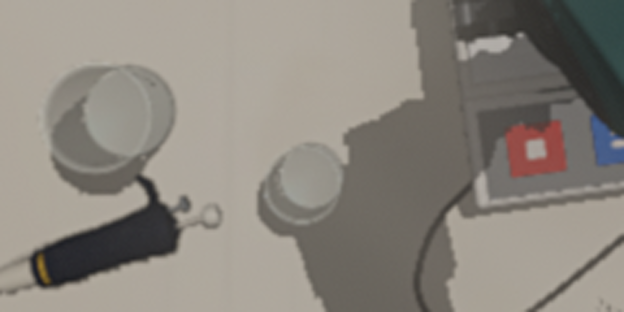

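Request:
apply_moves(rows=[{"dp":[-0.4,0.1,0],"twist":0},{"dp":[-0.7,0.3,0],"twist":0},{"dp":[-0.7,0.5,0],"twist":0},{"dp":[-0.5,0.7,0],"twist":0},{"dp":[-0.3,0.7,0],"twist":0},{"dp":[0,0.4,0],"twist":0},{"dp":[0,0,0],"twist":0},{"dp":[0,0,0],"twist":0}])

```text
clock: 13.65
tool_pos: [483.0, 345.5, 229.3]
orientation: [180.0, -0.1, -82.7]
force: [1.0, -0.7, -0.3]
finger_gap: 0.248
```

```bash
python3 w.py w11
```

```text
13.65 [483.  345.5 229.3] [ 1.7999e+02 -9.0000e-02 -8.2720e+01] [ 0.99 -0.67 -0.26]
red [404, 194, 43, 36, 1282] [424.8 211.4] [[497.9, 245.5, 52.5]] 
blue [0, 30, 27, 83, 879] [12.2 69. ] [[577.3, 617.8, 52.5]] [[572.6, 531.6, 158.0]]
blue [465, 194, 44, 36, 1272] [486.2 211.4] [[505.4, 188.2, 52.5]] [[524.5, 243.8, 158.0]]
blue [579, 247, 61, 151, 7183] [613.3 319.2] [[409.5, 15.5, 52.5]] [[460.2, 128.1, 158.0]]
blue [287, 307, 57, 59, 2108] [314.8 336.1] [[353.4, 329.1, 52.5]] [[422.7, 338.2, 158.0]]
green [525, 194, 44, 36, 1202] [545.9 211.5] [[512.9, 130.9, 52.5]] 
yellow [626, 96, 14, 30, 307] [633.6 111.5] [[597.2, 162.8, 150.0]]
```

View pics/w11.png

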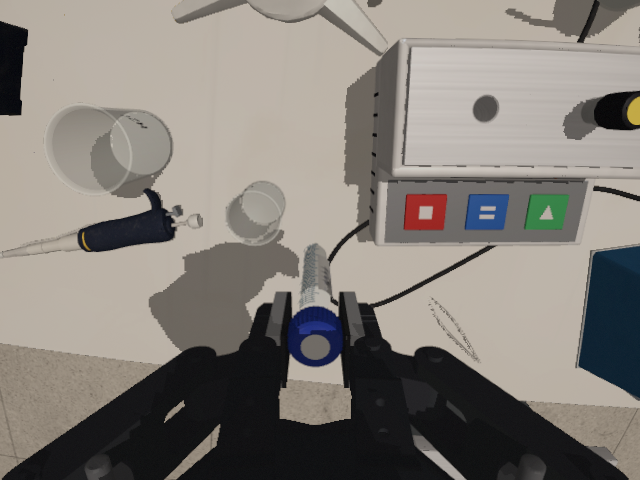

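Run:
```python
from h import *
p=np.load("pics/w.npy",allow_pickle=True).item()
s=np.load("pics/sideb.npy",allow_pickle=True).item()
a=np.linspace(0,2*np.pi,60)
def draw(p,c,q,k,name):
    f=cv2.resize(p["frame"][q[1]:q[3],q[0]:q[2]],None,fx=k,fy=k,interpolation=2)[:,:,::-1].copy()
    for z,r,col in [(68,25,(0,0,255)),(0,25,(0,200,0))]:
        P=np.c_[c[0]+r*np.cos(a),c[1]+r*np.sin(a),0*a+z]
        u=(proj(p,P)-[q[0],q[1]]+.5)*k
        cv2.polylines(f,[np.int32(u)],True,col,1)
    return f
c=(474,399)
A=draw(p,c,(210,165,300,255),4.4,""); B=draw(s,c,(270,270,360,360),4.4,"")
cv2.imwrite("pics/bk.png",np.hstack([A,B]))
```

```text
(no output)
```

View pics/bk.png

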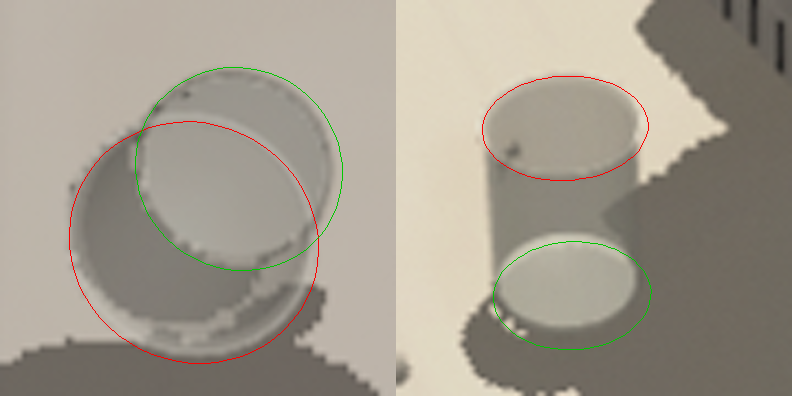

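Request:
apply_moves(rows=[{"dp":[-0.1,0.6,0],"twist":0},{"dp":[-0.1,0.6,0],"twist":0},{"dp":[-0.03,0.15,0],"twist":0},{"dp":[0,0,0],"twist":0},{"dp":[0,0,-0.4],"twist":0},{"dp":[0,0,-0.4],"twist":0},{"dp":[0,0,-0.2],"twist":0},{"dp":[0,0,0],"twist":0}])

```text
clock: 14.5
tool_pos: [473.2, 398.0, 188.3]
orientation: [179.9, -0.2, -82.8]
force: [-0.4, 0.4, -0.9]
finger_gap: 0.245
```

```bash
python3 w.py w12
python3 - <<'E'
from rig import optics
import cv2
p=optics.get_image("side"); a=p["frame"][190:370,240:440]
cv2.imwrite(f"pics/side3c.png",cv2.resize(a,None,fx=3,fy=3,interpolation=2)[:,:,::-1])
E
```

```text
14.5 [473.2 398.  188.3] [ 1.7987e+02 -1.7000e-01 -8.2790e+01] [-0.45  0.35 -0.91]
red [479, 200, 51, 40, 1586] [503.5 219.4] [[498.0, 245.7, 52.5]] 
blue [0, 3, 48, 67, 1152] [22. 37.] [[588.4, 626.5, 52.5]] [[575.3, 544.2, 158.0]]
blue [14, 73, 27, 30, 244] [27.7 88.1] [[553.2, 624.8, 52.5]] [[553.4, 543.1, 158.0]]
blue [546, 200, 51, 40, 1532] [570.5 219.3] [[505.5, 188.4, 52.5]] [[523.7, 272.1, 158.0]]
blue [287, 307, 57, 59, 2107] [314.8 336.1] [[370.2, 385.1, 52.5]] [[439.7, 394.3, 158.0]]
green [610, 200, 30, 39, 860] [626.2 220.3] [[511.2, 138.0, 52.5]]
```

View pics/w12.png

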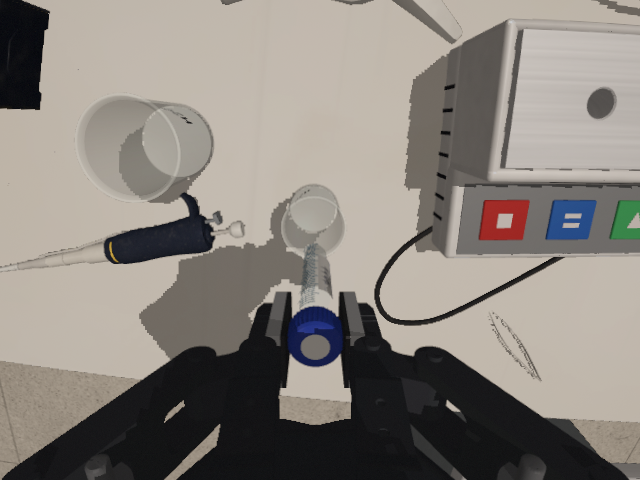

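View pics/side3c.png

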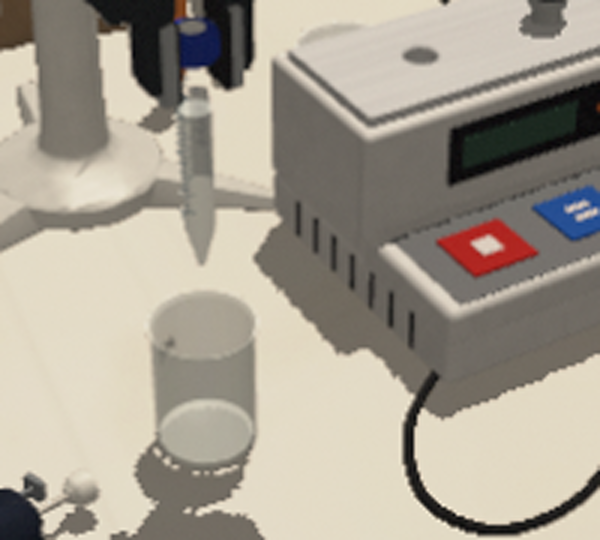

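Request:
apply_moves(rows=[{"dp":[0.02,0.04,-0.4],"twist":0},{"dp":[0,0,-0.5],"twist":0},{"dp":[0,0,-0.5],"twist":0},{"dp":[0,0,-0.3],"twist":0},{"dp":[0,0,-0.15],"twist":0},{"dp":[0,0,0],"twist":0},{"dp":[0,0,0],"twist":0}])

```text
clock: 15.3
tool_pos: [474.3, 402.7, 116.1]
orientation: [-179.9, 0.0, -82.7]
force: [-0.4, -0.3, -0.3]
finger_gap: 0.246
```

```bash
python3 w.py w13
python3 - <<'E'
from rig import optics
import cv2
p=optics.get_image("side"); a=p["frame"][190:370,240:440]
cv2.imwrite(f"pics/side4c.png",cv2.resize(a,None,fx=3,fy=3,interpolation=2)[:,:,::-1])
E
```

```text
15.3 [474.3 402.7 116.1] [-1.7995e+02  4.0000e-02 -8.2660e+01] [-0.45 -0.3  -0.27]
red [534, 228, 67, 51, 2529] [566.5 252.9] [[498.2, 246.0, 52.5]] 
blue [617, 229, 23, 49, 825] [630.4 256.1] [[501.6, 201.3, 52.5]] [[528.6, 309.8, 158.0]]
blue [287, 307, 57, 59, 2109] [314.9 336.1] [[419.2, 396.2, 52.5]] [[488.3, 405.0, 158.0]]
```

View pics/side4c.png

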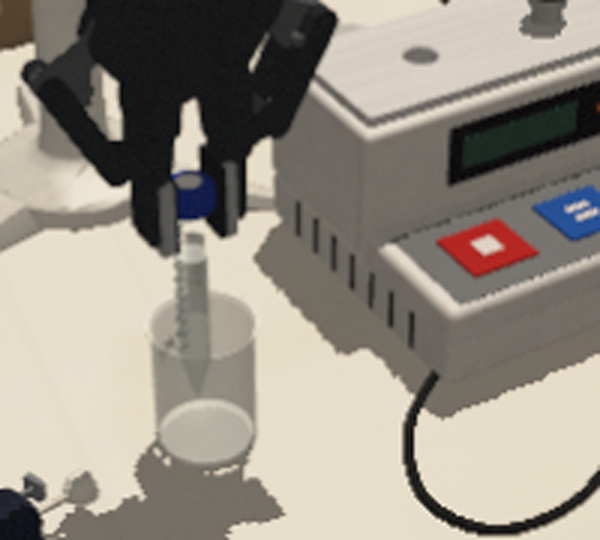

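View pics/w13.png

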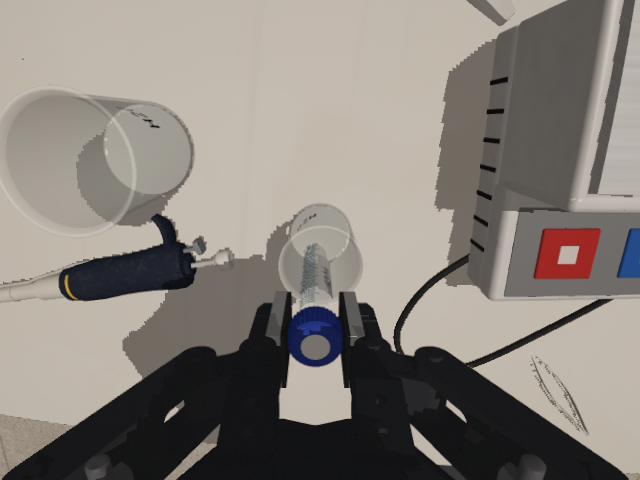

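Request:
apply_moves(rows=[{"dp":[0,-0.04,-0.1],"twist":0},{"dp":[0,-0.03,-0.15],"twist":0},{"dp":[0,0,-0.12],"twist":0},{"dp":[0,0,-0.06],"twist":0},{"dp":[0,0,-0.03],"twist":0},{"dp":[0,0,0],"twist":0}])

```text
clock: 16.0
tool_pos: [473.8, 399.4, 96.9]
orientation: [180.0, -0.0, -82.7]
force: [0.4, -0.2, -1.6]
finger_gap: 0.246
```

Request:
apply_moves(rows=[{"dp":[0,0,-0.03],"twist":0},{"dp":[0,0,-0.03],"twist":0},{"dp":[0,0,0],"twist":0}])

```text
clock: 16.3
tool_pos: [473.8, 399.5, 94.7]
orientation: [180.0, -0.0, -82.7]
force: [-0.5, -0.2, -0.5]
finger_gap: 0.245
```

Expected contact near TCP 93.4.

Request:
apply_moves(rows=[{"dp":[0,0,-0.02],"twist":0},{"dp":[0,0,-0.02],"twist":0},{"dp":[0,0,0],"twist":0}])

```text
clock: 16.6
tool_pos: [474.2, 399.6, 93.5]
orientation: [-180.0, 0.0, -82.7]
force: [0.2, -0.7, 1.6]
finger_gap: 0.244
```

Request:
apply_moves(rows=[{"dp":[0,0,-0.015],"twist":0},{"dp":[0,0,-0.0],"twist":0},{"dp":[0,0,0],"twist":0}])

```text
clock: 16.9
tool_pos: [474.5, 399.8, 93.3]
orientation: [-179.9, 0.0, -82.7]
force: [-0.3, -1.6, 4.5]
finger_gap: 0.246
```

Request:
apply_moves(rows=[{"dp":[0,0,0.02],"twist":0},{"dp":[0,0,0],"twist":0},{"dp":[0,0,0],"twist":0}], fingers=-0.4)

```text
clock: 17.2
tool_pos: [473.5, 399.2, 93.0]
orientation: [180.0, -0.0, -82.7]
force: [-0.1, 0.5, -0.2]
finger_gap: 0.3
```

```bash
python3 w.py w14
```

```text
17.2 [473.5 399.2  93. ] [ 1.7996e+02 -2.0000e-02 -8.2660e+01] [-0.11  0.49 -0.17]
red [550, 238, 75, 56, 3031] [586.6 265. ] [[498.1, 246.3, 52.5]] 
blue [289, 307, 57, 60, 2110] [316.6 336.4] [[433.4, 393.5, 52.5]] [[502.7, 403.2, 158.0]]
```

View pics/w14.png

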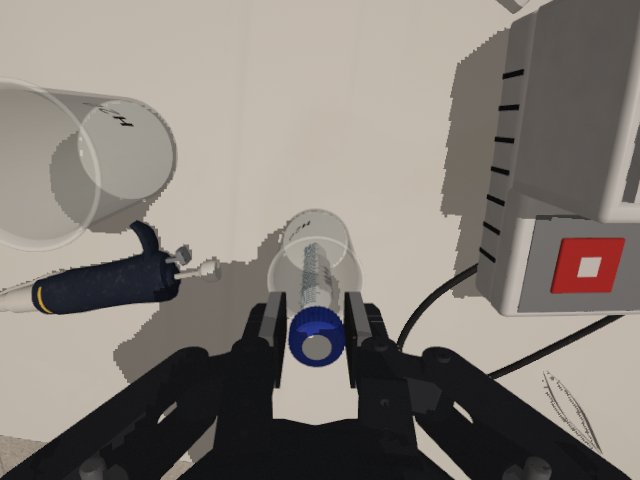

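Released cleanly, and the tube is down inside the beaker. Opening further, then lifting.

Request:
apply_moves(rows=[{"dp":[0,0,0],"twist":0},{"dp":[0,0,0],"twist":0},{"dp":[0,0,0],"twist":0},{"dp":[0,0,0],"twist":0},{"dp":[0,0,0],"twist":0}], fingers=0.5)

```text
clock: 17.75
tool_pos: [473.9, 399.5, 93.4]
orientation: [180.0, -0.0, -82.7]
force: [0.4, -0.2, 0.7]
finger_gap: 0.749
```

```bash
python3 w.py w15
```

```text
17.75 [473.9 399.5  93.4] [180.    -0.   -82.66] [ 0.43 -0.23  0.7 ]
red [550, 238, 75, 56, 3027] [586.6 265.3] [[498.2, 246.2, 52.5]] 
blue [137, 222, 43, 78, 470] [160.9 262.1] [[469.6, 486.0, 52.5]] [[518.1, 442.6, 158.0]]
blue [289, 307, 56, 60, 2071] [316.4 336.5] [[433.4, 393.9, 52.5]] [[502.7, 403.4, 158.0]]
```

View pics/w15.png

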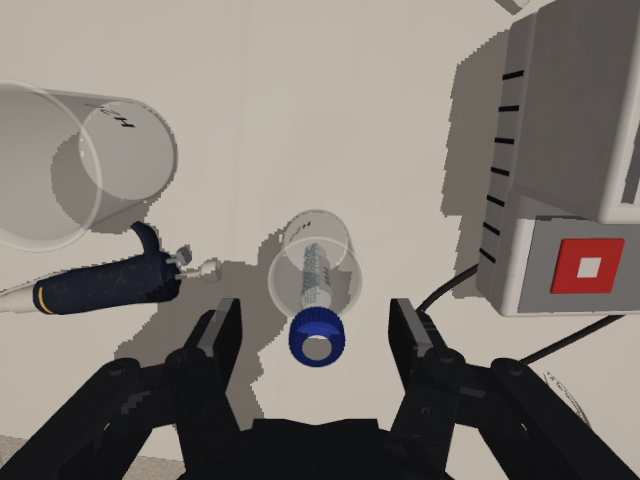

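Tube stands freely upright. Lifting straight up.

Request:
apply_moves(rows=[{"dp":[0,0,0.2],"twist":0},{"dp":[0,0,0.5],"twist":0},{"dp":[0,0,0.8],"twist":0},{"dp":[0,0,0.8],"twist":0},{"dp":[0,0,0.7],"twist":0},{"dp":[0,0,0],"twist":0},{"dp":[0,0,0],"twist":0},{"dp":[0,0,0],"twist":0}])

```text
clock: 18.6
tool_pos: [473.2, 398.7, 212.5]
orientation: [179.9, -0.1, -82.7]
force: [0.0, -1.1, -0.2]
finger_gap: 0.753
```

```bash
python3 w.py w16
python3 - <<'E'
from rig import optics
import cv2
p=optics.get_image("side"); a=p["frame"][130:370,240:480]
cv2.imwrite(f"pics/side5c.png",cv2.resize(a,None,fx=2.5,fy=2.5,interpolation=2)[:,:,::-1])
for t in ["sample_tube","beaker","thermometer"]:
  for r in optics.tip_of(p,t)[:2]: print(t,[round(x,1) for x in r["at"]],r["conf"])
E
```

```text
18.6 [473.2 398.7 212.5] [ 1.799e+02 -8.000e-02 -8.267e+01] [ 0.04 -1.07 -0.19]
red [468, 195, 47, 37, 1372] [491.  212.9] [[497.9, 245.7, 52.5]] 
blue [21, 7, 48, 70, 1348] [43.4 42.9] [[588.1, 629.2, 52.5]] [[576.1, 552.7, 158.0]]
blue [19, 76, 41, 31, 489] [40.9 92. ] [[550.7, 633.8, 52.5]] [[551.7, 555.8, 158.0]]
blue [531, 195, 47, 37, 1328] [553.7 212.9] [[505.5, 188.3, 52.5]] [[522.3, 265.5, 158.0]]
blue [299, 223, 31, 32, 539] [313.7 238.4] [[454.5, 397.6, 52.5]] [[489.1, 401.9, 158.0]]
blue [630, 320, 10, 56, 315] [635.7 355.1] [[368.5, 41.5, 52.5]] [[433.1, 169.9, 158.0]]
green [591, 196, 47, 36, 1259] [613.5 213.4] [[512.8, 131.1, 52.5]] 
yellow [0, 0, 25, 107, 2267] [10.7 49. ] [[572.5, 577.6, 150.0]] 
sample_tube [775.4, 307.3, -4.5] 0.7
beaker [517.8, 527.5, 3.7] 0.88
beaker [473.7, 398.5, 1.2] 0.81
```

View pics/side5c.png

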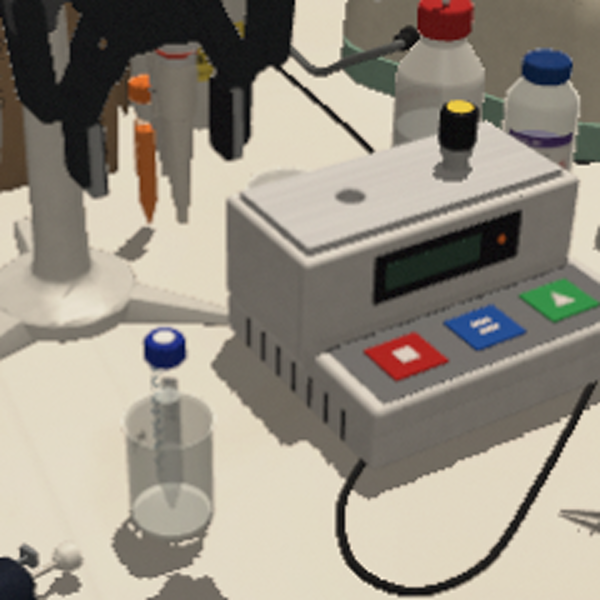

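```bash
python3 -c "
from rig import arm
print(arm.hand_in()); print(arm.read_state()['clock'])"
```

```text
the job is handed in; nothing more can be done
None
the job is handed in; nothing more can be done
```

I finished the job and handed it in at about 18.7 s of the 51 s allowed. No verdict was reported.

- **Red key:** I pressed it with shut fingertips, slowly, to about 9 N and then 14 N. I held it longer than the 0.15 s needed and then let go. The fingers came down only on the red key.
- **Sample tube:** My first grip, lower down on the tube, met the cap, so I opened and re-gripped centred on the cap. It drew straight up with side forces of about 1 N or less, which is roughly the sensor's noise. The tool drifted about 1 mm in x on the way up and I corrected it.
- **Beaker:** It was at about (474, 399) mm, and its outline matched the 50 × 68 mm size given. I lowered the tube until the foot touched the floor (4.5 N), then opened the fingers. The tube stood free, and I raised the arm straight up.

**Last checks:**
- In the last side picture the tube stands cap up and nearly vertical in the upright beaker. The thermometer is still in its well.
- The gripper is about 90 mm above the cap, and the force on it is near zero.
- One check failed: in that last picture the network found only the orange look-alike when asked for the sample tube, and it returned nothing for the thermometer. For those two I relied on the picture itself.

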